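# Find and seat the rocking cover on the sprung sample holders

## Robot

A 6-joint arm with a two-finger parallel gripper is mounted at the origin on a cart in front of the work surface, level with it; the furniture and walls round the work are solid. World frame = base frame: x ahead of the robot, y to its left, z up, the work surface at z = 0. Lengths are in m, angles in degrees, forces in N, time in s.
With the tool pointing down it reaches from about 0.25 to 0.725 m from the base axis. Payload 9.7 kg.
Tool frame: the origin (TCP) lies between the finger pads; the fingertips stand 25 mm ahead of it and the grasp point (between the pads) lies 6 mm ahead of it; z points along the fingers, y is the line along which they close (so a half turn about z gives the same grasp; the last joint's range is limited). The gripper opens to 85 mm and grips with 20 to 120 N. Pads are 22 mm wide; open, the fingers measure 114 mm over their backs; the gripper's body (76 mm by 85 mm) begins 54 mm behind the grasp point. The pads swing forward as they close: fully open they stand 13 mm farther back than shut.
Start: joints at [-72.307, 4.979, 10.078, 95.1, 0, 90], TCP at [0.167, -0.524, 0.256] pointing down, gripper open.
Joint ranges: [-179.16, 179.16], [-48.56, 103.87], [-65.8, 70.77], [-126.05, 130.52], [-82.76, 87.17], [-180, 180]. Speed limits (degrees/s): [127.2, 127.2, 147.25, 180, 180, 180].

## Interface

Orientations are given as [roll, pitch, yaw] about the fixed x, y, z axes, in that order (R = Rz(yaw) Ry(pitch) Rx(roll)).
In Python, from workcell import bot, eyes, workorder gives the robot as it stands (bot), with the cameras (eyes) and the job (workorder).
- The arm moves only by the shell command python3 drive.py [FORCE], which reads ROWS from standard input. ROWS is a JSON object with one list for each field, all of the same length, 1 to 5, a row being the entries at one place: dx, dy, dz (the shift in m), rz (a turn about the tool's z in degrees), jaw (the finger opening in m); each row is the pose to reach, as a shift and turn from the pose commanded when the command began, along the tool's axes at that moment; what a row does not reach only later rows make up. A row lasts 1/12 s, in which the tool goes at most 0.0417 m and 7.16 degrees, less where a joint would pass 70% of its speed; a pose out of reach is approached as far as the arm can. The fingers move at their own pace and stop on an object; FORCE is the grip in N (left out, the last holds). Time passes only in rows, so rows that do not move let the fingers close. It prints the time, the measured TCP pose, the force, the opening and the grip force at its end. Input that does not fit is refused with a message, and nothing moves.
- bot.get_obs(): the state, without advancing time (a new reading comes with each control period).
- eyes.camera(name): name is "scene" or "top" or "wrist"; returns the picture (400x640x3 uint8, blue, green, red); there is no depth.
- eyes.camera_info(name): a dict with "mtx" (3x3 intrinsics, pixels), "extrinsics" (4x4, takes a point from camera to world coordinates). Camera axes: x right, y down, z forward; pixel columns grow to the right and rows downward; lengths in m; the calibration is good to about 2 mm. The wrist camera is an equidistant fisheye: a pixel r from the principal point sees the ray r / f radians off the axis. A picture is of the moment at which its call begins: read the wrist's pose just before it. camera_info takes no time and is no camera call; for the wrist camera it gives the pose at the moment of the call.
- workorder.job_done(): hands the job in; it is judged then, once.
The state is a dict: "time": time; "q": joint angles; "qd": joint speeds; "joint_efforts": joint torques, N m; "ee_pos": TCP position; "tcp_rot": TCP orientation; "wrist_force": force on the tool from outside, world axes, zero at the start; "torque": the same for the moment, N m; "opening": finger opening in m; "grasp_force": force on a finger pad.
Only numpy, scipy, OpenCV 4.12 (cv2) and the standard library are available. Lean on these libraries where they do the work, as an engineer would, in place of code of your own. Each camera call takes 0.05 s, during which the arm holds its last target. There are 200 camera calls.

## Task

One of the four identical round grey covers on the aluminium plate is not seated on its sprung holder: it rocks when its edge is pressed. Press the covers lightly near their edges with the fingertips to find it, then press that one firmly in the middle until it is fully down, level and no longer rocks; never press hard on a cover that is seated. Do not lift any cover, do not disturb the things standing around, and end with the hand clear.

Things in the scene. Friction and masses are not known exactly. Their poses are not given: they have to be found in the camera images.
- base_plate: fixed square aluminium plate 230 x 230 mm, upper face 22 mm above the work surface, with four round holders on it; origin at the centre of its underside, on the work surface; x and y along its sides
- cover_a: one of four identical round grey caps 84 mm across, flat on top, lying loose over a 76 mm steel holder with a 12 mm deep skirt; this one at the far left corner of the plate (60 mm from its centre along each side); origin at the centre of its top face (53 mm above the work surface at the start, for all four), z up. Any of the four may be the unseated one.
- cover_b: one of four identical round grey caps 84 mm across, flat on top, lying loose over a 76 mm steel holder with a 12 mm deep skirt; this one at the far right corner of the plate (60 mm from its centre along each side); origin at the centre of its top face (53 mm above the work surface at the start, for all four), z up. Any of the four may be the unseated one.
- cover_c: one of four identical round grey caps 84 mm across, flat on top, lying loose over a 76 mm steel holder with a 12 mm deep skirt; this one at the near left corner of the plate (60 mm from its centre along each side); origin at the centre of its top face (53 mm above the work surface at the start, for all four), z up. Any of the four may be the unseated one.
- cover_d: one of four identical round grey caps 84 mm across, flat on top, lying loose over a 76 mm steel holder with a 12 mm deep skirt; this one at the near right corner of the plate (60 mm from its centre along each side); origin at the centre of its top face (53 mm above the work surface at the start, for all four), z up. Any of the four may be the unseated one.
- plate_top (a point): centre of the plate's upper face. Each holder stands on a spring: preload 1.5 N, then 1.5 N/mm, sinking 9 mm at most. A seated cover lies on a ring of pips 35 mm from its centre; pressed up to 33 mm from the centre it stays level and just sinks with its holder. The holder of the unseated cover is 3.5 mm shorter, so once seated it lies that much lower than the others.
- plug (a joint): stiff plug, 4 mm in radius, under the middle of the unseated cover: 0 = up, 0.0035 m = in, cover seated. A light press 32 mm off centre tips the cover 0.1 rad (it gives 2 to 3 mm before it resists); it levels when let go. Pressed in the middle the plug yields only above 13 N, slowly (hold 17 to 20 N for 0.8 s), and stays in; meanwhile the holder sinks 9 mm and springs back.
- spring_1 (a joint): sinking (m) of one of the three holders whose covers are seated, 0 = up; which place it stands in is not told. 10 N sink it about 6 mm, the most it may be pressed
- spring_2 (a joint): sinking (m) of one of the three holders whose covers are seated, 0 = up; which place it stands in is not told. 10 N sink it about 6 mm, the most it may be pressed
- spring_3 (a joint): sinking (m) of one of the three holders whose covers are seated, 0 = up; which place it stands in is not told. 10 N sink it about 6 mm, the most it may be pressed
- vial: bystander, loose: small capped glass vial, 24 mm across, 55 mm tall, standing on the plate midway between the four covers; origin at the centre of its underside
- screw_jar: bystander, loose: plastic screw-cap jar, 59 mm across, 70 mm tall, behind the plate; origin at the centre of its underside
- label_roll: bystander, loose: roll of labels, 59 mm across, 25 mm tall, behind the plate; origin at the centre of its underside
- filter_holder: bystander, loose: small round white filter holder, 46 mm across, 8 mm thick, to the right of the plate; origin at the centre of its underside
- marker: bystander, loose: felt pen 135 mm long, 13 mm thick, lying in front of the plate; origin at the centre of its underside
- coin_card: bystander, loose: white square specimen card 46 x 46 x 10 mm, to the left of the plate; origin at the centre of its underside
- tape: bystander, loose: roll of black tape, 70 mm across, 19 mm tall, to the left of the plate; origin at the centre of its underside

How it is judged (in metres and radians):
At the end, for the whole second after the job is handed in: the plug is pushed in by at least 2.8 of its 3.5 mm, all four covers lie on their holders (tops 48.3 to 54 mm above the work surface), each level within 0.035 rad and at rest (value of joint plug above 0.0028 m and height (world z) of cover_a between 0.0483 and 0.054 m and angle between each of cover_a, cover_b, cover_c, cover_d's own z axis and vertical below 0.035 rad and linear speed of each of cover_a, cover_b, cover_c, cover_d below 0.01 m/s and height (world z) of cover_b between 0.0483 and 0.054 m and height (world z) of cover_c between 0.0483 and 0.054 m and height (world z) of cover_d between 0.0483 and 0.054 m); the robot touches nothing.
It fails at once if a holder whose cover was seated from the start is pressed down by more than 6 mm (about 10 N) (value of joint any of spring_1, spring_2, spring_3 above 0.006 m).
It fails at once if a cover is lifted (its centre rises 10 mm) (height (world z) of any of cover_a, cover_b, cover_c, cover_d above 0.063 m).
It fails at once if a bystander is moved by more than 20 mm (distance of any of vial, screw_jar, label_roll, filter_holder, marker, coin_card, tape from where it was at the start of the episode above 0.02 m).
It also fails if it takes over 61 s, if anything falls off the work surface, if the arm or the gripper's body presses on something with over 40 N, if the wrist force passes 120 N, or if a joint passes its speed limit or range.

## Working session

There is one attempt and no reset: what is moved stays moved. The work goes in short steps, Python scripts to look and compute and a shell command to move; the robot and the scene stay as the last step left them, time stands still between calls to the robot, and variables do not carry over. Pictures are saved under pics/ and viewed, at most 10 in all, crops included, and the job is handed in when it is done.

```bash
ls; mkdir -p pics
python3 - <<'E'
from workcell import bot, eyes, workorder
import cv2
o=bot.get_obs();print(o)
for n in("top","scene"):
    cv2.imwrite(f"pics/{n}0.png",eyes.camera(n));i=eyes.camera_info(n);print(n,i["mtx"],i["extrinsics"])
E
```

```text
drive.py
pics
workcell.py
{'time': 0.0, 'q': array([-7.23068231e+01,  5.01092638e+00,  1.00329187e+01,  9.50984297e+01,
       -7.87683093e-05,  8.99996871e+01]), 'qd': array([ 0.09637863, -0.01908983, -0.01973866,  0.00696551, -0.03903545,
        0.03460118]), 'joint_efforts': array([ 3.71123115e-04, -5.20393789e+01,  4.64794171e+01,  1.67806156e-02,
       -1.53036390e-04, -8.63582528e-06]), 'ee_pos': array([ 0.16709553, -0.52379601,  0.25557095]), 'tcp_rot': array([-1.79923563e+02,  7.83508494e-05,  1.76934899e+01]), 'wrist_force': array([ 0.11105231, -0.36639683, -0.00261639]), 'torque': array([ 0.0062084 , -0.0441492 , -0.00731198]), 'grasp_force': 0.0, 'opening': 0.08530988144259974}
top [[419.30977343   0.         320.67118437]
 [  0.         419.30977343 194.72395188]
 [  0.           0.           1.        ]] [[-0.02772763 -0.99379033  0.10775875  0.46526702]
 [-0.99865357  0.03226764  0.04061821 -0.11436143]
 [-0.0438431  -0.10648742 -0.99334697  0.96160645]
 [ 0.          0.          0.          1.        ]]
scene [[519.74448434   0.         313.18122059]
 [  0.         519.74448434 196.68242451]
 [  0.           0.           1.        ]] [[ 0.87195927 -0.35427115  0.33790382  0.23796947]
 [-0.48946226 -0.61578752  0.61744022 -0.68060634]
 [-0.0106643  -0.70377389 -0.71034399  0.72462989]
 [ 0.          0.          0.          1.        ]]
```

View pics/top0.png

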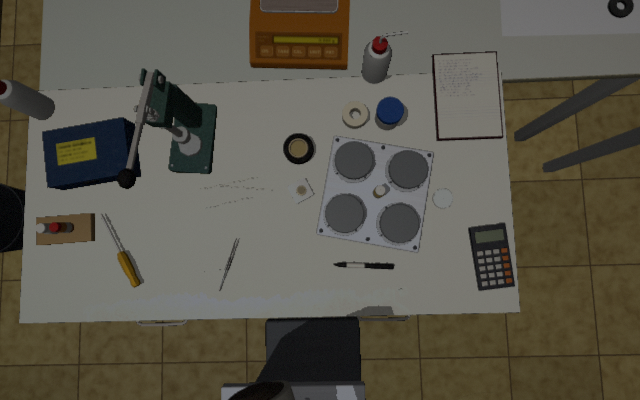

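The top view shows the plate with covers at about a (354,160), b (407,169), c (345,213) and d (399,222). The vial is at (381,190), and the marker is in front of the plate at (364,265). Next I'll fit the covers precisely.

```bash
cat > h.py <<'E'
from workcell import bot, eyes, workorder
import numpy as np, cv2
def ray(n,u,v,z):
    i=eyes.camera_info(n);K=np.array(i["mtx"]);T=np.array(i["extrinsics"])
    d=T[:3,:3]@np.linalg.solve(K,[u,v,1.]);p=T[:3,3];return p+d*(z-p[2])/d[2]
def proj(n,P):
    i=eyes.camera_info(n);K=np.array(i["mtx"]);T=np.array(i["extrinsics"])
    c=T[:3,:3].T@(np.array(P)-T[:3,3]);c=K@c;return c[:2]/c[2]
E
python3 - <<'E'
from h import *
im=cv2.imread('pics/top0.png')
s=cv2.resize(im[120:260,305:445],None,fx=4,fy=4,interpolation=cv2.INTER_CUBIC)
cv2.imwrite('pics/crop.png',s)
g=cv2.cvtColor(im,cv2.COLOR_BGR2GRAY)
print([g[v,u] for u,v in((354,160),(407,169),(345,213),(399,222),(330,225),(380,145))])
C=[]
gs=cv2.cvtColor(s,cv2.COLOR_BGR2GRAY)
m=((gs>70)&(gs<150)).astype(np.uint8)
m=cv2.morphologyEx(m,cv2.MORPH_OPEN,np.ones((25,25)))
for c in cv2.findContours(m,0,2)[0]:
    if cv2.contourArea(c)<5000: continue
    (x,y),ax,a=cv2.fitEllipse(c);u=305+(x+.5)/4-.5;v=120+(y+.5)/4-.5
    p=ray("top",u,v,.053);C.append(p);print(u,v,np.array(ax)/4,p)
C=np.array(C);print(C.mean(0)); print(np.linalg.norm(C[:,None]-C[None],axis=2).round(4))
E
```

```text
[np.uint8(64), np.uint8(60), np.uint8(70), np.uint8(65), np.uint8(67), np.uint8(122)]
386.5242385864258 201.20752716064453 [158.213974   205.25378418] [ 0.54510853 -0.2193104   0.053     ]
[ 0.54510853 -0.2193104   0.053     ]
[[0.]]
```

View pics/crop.png

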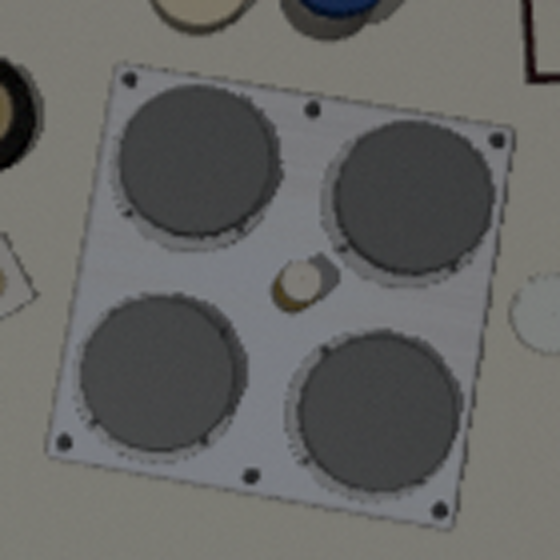

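View pics/scene0.png

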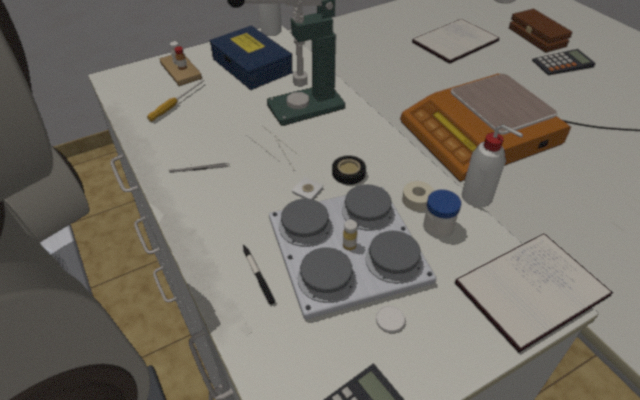

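The crop shows cover tops at about a (199,160), b (414,198), c (160,372) and d (379,411), with the vial between them. The scene view agrees. I'll refit with a darker threshold.

Run:
```python
from h import *
s=cv2.imread('pics/crop.png');gs=cv2.GaussianBlur(cv2.cvtColor(s,6),(5,5),0)
C=[]
for n,(x0,y0) in zip("abcd",((199,160),(414,198),(160,372),(379,411))):
    m=np.zeros(gs.shape,np.uint8);cv2.circle(m,(x0,y0),95,1,-1)
    m&=(gs<84).astype(np.uint8);m=cv2.morphologyEx(m,cv2.MORPH_OPEN,cv2.getStructuringElement(2,(41,41)))
    c=max(cv2.findContours(m,0,2)[0],key=cv2.contourArea);(x,y),ax,a=cv2.fitEllipse(c)
    p=ray("top",305+(x+.5)/4-.5,120+(y+.5)/4-.5,.053);C.append(p);print(n,round(x),round(y),np.round(ax,1),p.round(4))
C=np.array(C);print(C.mean(0));print(C[0]-C[1],C[2]-C[3],C[0]-C[2],C[1]-C[3])
d=(C[0]-C[1]+C[2]-C[3])/2;e=(C[0]-C[2]+C[1]-C[3])/2
print(np.degrees(np.arctan2(-d[0],d[1])),np.degrees(np.arctan2(e[1],e[0])))
q=C-[[.167,-.524,0]];print(np.hypot(C[:,0],C[:,1]))
print(proj("top",[0.5,-.11,0]),proj("scene",C[0]),proj("scene",C[3]))
```

```text
a 199 162 [151.9 163. ] [ 0.6378 -0.1531  0.053 ]
b 413 198 [154.7 161.1] [ 0.6135 -0.2684  0.053 ]
c 163 373 [156.  165.2] [ 0.5227 -0.1294  0.053 ]
d 379 412 [159.  163.6] [ 0.498  -0.2447  0.053 ]
[ 0.56799541 -0.1989097   0.053     ]
[0.0243494  0.11536639 0.        ] [0.02467313 0.11523248 0.        ] [ 0.11513696 -0.02362804  0.        ] [ 0.1154607  -0.02376195  0.        ]
-12.001718458677333 -11.613135493488201
[0.65593094 0.66963113 0.53847314 0.5548702 ]
[336.77733441 224.46183911] [367.27049911 200.10284946] [325.9776542  266.54029243]
```

```bash
R='x'; echo '{"dx": [0.1866,0.1866,0.1866,0.1866,0.1866],"dy": [-0.0826,-0.0826,-0.0826,-0.0826,-0.0826],"dz": [0,0,0,0,0],"rz": [0,0,0,0,0],"jaw": [0,0,0,0,0]}' | python3 drive.py; echo '{"dx": [0.1866,0.1866,0.1866,0.1866,0.1866],"dy": [-0.0826,-0.0826,-0.0826,-0.0826,-0.0826],"dz": [0,0,0,0,0],"rz": [0,0,0,0,0],"jaw": [0,0,0,0,0]}' | python3 drive.py; echo '{"dx": [0,0,0,0,0],"dy": [0,0,0,0,0],"dz": [0.1,0.1,0.1,0.1,0.1],"rz": [0,0,0,0,0],"jaw": [0,0,0,0,0]}' | python3 drive.py
```

```text
time: 0.52
ee_pos: [0.321, -0.3868, 0.256]
tcp_rot: [-180.0, -0.0, 17.7]
wrist_force: [0.4, -0.5, -1.2]
opening: 0.0255
grasp_force: 0.0
time: 0.93
ee_pos: [0.4739, -0.2511, 0.256]
tcp_rot: [-180.0, 0.0, 17.7]
wrist_force: [-0.6, -0.7, -0.1]
opening: -0.0004
grasp_force: 0.0
time: 1.35
ee_pos: [0.472, -0.2529, 0.1559]
tcp_rot: [-179.9, 0.1, 17.7]
wrist_force: [0.5, -0.8, 0.8]
opening: -0.0001
grasp_force: 0.0
```

```bash
echo '{"dx": [0,0,0,0],"dy": [0,0,0,0],"dz": [0.04,0.071,0.071,0.071],"rz": [0,0,0,0],"jaw": [0,0,0,0]}' | python3 drive.py
python3 - <<'E'
from h import *
o=bot.get_obs();print(o['ee_pos'],o['wrist_force'])
im=eyes.camera("top")[100:280,290:460];sc=eyes.camera("scene")[150:330,220:450]
a=cv2.resize(im,(510,540));b=cv2.resize(sc,None,fx=1.2,fy=3) if 0 else cv2.resize(sc,(690,540))
cv2.imwrite('pics/p1.png',cv2.resize(np.hstack([a,b]),(800,360)))
E
```

```text
time: 1.68
ee_pos: [0.4724, -0.2534, 0.0865]
tcp_rot: [-180.0, 0.0, 17.7]
wrist_force: [0.3, -0.1, 1.7]
opening: 0.0003
grasp_force: 0.0
[ 0.47240089 -0.25338154  0.08648571] [ 0.26966901 -0.09933979  1.72823888]
```

View pics/p1.png

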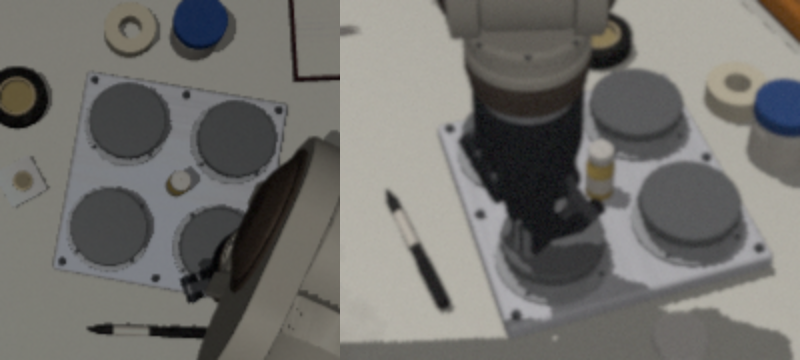

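The closed fingertips are just above the near edge of cover d, in the left half at about (205,285), and well clear of the vial. Next is a light press in 1 mm steps.

```bash
p(){ grep -E 'ee_pos|force: \[' | tr '\n' ' '; echo; }
echo '{"dx": [0,0],"dy": [0,0],"dz": [0,0],"rz": [0,0],"jaw": [0,0]}' | python3 drive.py|p
echo '{"dx": [0,0,0],"dy": [0,0,0],"dz": [0.004,0.004,0.004],"rz": [0,0,0],"jaw": [0,0,0]}' | python3 drive.py|p
echo '{"dx": [0,0,0],"dy": [0,0,0],"dz": [0.001,0.001,0.001],"rz": [0,0,0],"jaw": [0,0,0]}' | python3 drive.py|p
echo '{"dx": [0,0,0],"dy": [0,0,0],"dz": [0.001,0.001,0.001],"rz": [0,0,0],"jaw": [0,0,0]}' | python3 drive.py|p
echo '{"dx": [0,0,0],"dy": [0,0,0],"dz": [0.001,0.001,0.001],"rz": [0,0,0],"jaw": [0,0,0]}' | python3 drive.py|p
```

```text
ee_pos: [0.4735, -0.2538, 0.0877] wrist_force: [0.6, -0.4, -1.1] 
ee_pos: [0.4724, -0.2531, 0.0813] wrist_force: [-0.4, 0.6, -0.2] 
ee_pos: [0.4724, -0.2531, 0.0802] wrist_force: [0.0, -0.4, -1.0] 
ee_pos: [0.4724, -0.2531, 0.0792] wrist_force: [-0.6, 0.7, -1.0] 
ee_pos: [0.4725, -0.2532, 0.0782] wrist_force: [0.0, 0.2, 0.3]
```

```bash
p(){ grep -E 'ee_pos|force: \[' | tr '\n' ' '; echo; }
echo '{"dx": [0,0,0],"dy": [0,0,0],"dz": [0.001,0.001,0.001],"rz": [0,0,0],"jaw": [0,0,0]}' | python3 drive.py|p
echo '{"dx": [0,0,0],"dy": [0,0,0],"dz": [0.001,0.001,0.001],"rz": [0,0,0],"jaw": [0,0,0]}' | python3 drive.py|p
echo '{"dx": [0,0,0],"dy": [0,0,0],"dz": [0.001,0.001,0.001],"rz": [0,0,0],"jaw": [0,0,0]}' | python3 drive.py|p
echo '{"dx": [0],"dy": [0],"dz": [0],"rz": [0],"jaw": [0]}' | python3 drive.py|p;echo '{"dx": [0],"dy": [0],"dz": [0],"rz": [0],"jaw": [0]}' | python3 drive.py|p
```

```text
ee_pos: [0.4726, -0.2532, 0.0775] wrist_force: [-0.9, -1.2, 1.6] 
ee_pos: [0.4726, -0.2532, 0.0765] wrist_force: [-1.4, 0.7, 2.7] 
ee_pos: [0.4725, -0.2532, 0.0755] wrist_force: [-1.3, -0.2, 4.4] 
ee_pos: [0.4726, -0.2532, 0.0754] wrist_force: [-0.5, -0.4, 4.0] 
ee_pos: [0.4725, -0.2532, 0.0754] wrist_force: [-1.3, 0.2, 5.0]
```

```bash
p(){ grep -E 'ee_pos|force: \[' | tr '\n' ' '; echo; }
echo '{"dx": [0,0],"dy": [0,0],"dz": [-0.03,-0.03],"rz": [0,0],"jaw": [0,0]}' | python3 drive.py|p
echo '{"dx": [0.0591,0.0591,0.0591,0.0591,0.0591],"dy": [-0.1044,-0.1044,-0.1044,-0.1044,-0.1044],"dz": [0,0,0,0,0],"rz": [0,0,0,0,0],"jaw": [0,0,0,0,0]}' | python3 drive.py|p
echo '{"dx": [0,0,0,0],"dy": [0,0,0,0],"dz": [0.0255,0.0255,0.0255,0.0255],"rz": [0,0,0,0],"jaw": [0,0,0,0]}' | python3 drive.py|p
echo '{"dx": [0,0,0,0],"dy": [0,0,0,0],"dz": [0.0015,0.0015,0.0015,0.0015],"rz": [0,0,0,0],"jaw": [0,0,0,0]}' | python3 drive.py|p
echo '{"dx": [0,0,0],"dy": [0,0,0],"dz": [0.001,0.001,0.001],"rz": [0,0,0],"jaw": [0,0,0]}' | python3 drive.py|p
echo '{"dx": [0,0,0],"dy": [0,0,0],"dz": [0.001,0.001,0.001],"rz": [0,0,0],"jaw": [0,0,0]}' | python3 drive.py|p
echo '{"dx": [0,0,0],"dy": [0,0,0],"dz": [0.001,0.001,0.001],"rz": [0,0,0],"jaw": [0,0,0]}' | python3 drive.py|p
echo '{"dx": [0],"dy": [0],"dz": [0],"rz": [0],"jaw": [0]}' | python3 drive.py|p;echo '{"dx": [0],"dy": [0],"dz": [0],"rz": [0],"jaw": [0]}' | python3 drive.py|p
```

```text
ee_pos: [0.4736, -0.2537, 0.1089] wrist_force: [0.4, -0.8, 1.6] 
ee_pos: [0.4974, -0.1341, 0.1051] wrist_force: [-0.1, -0.2, -0.4] 
ee_pos: [0.4968, -0.1365, 0.0802] wrist_force: [-0.3, 0.5, 0.4] 
ee_pos: [0.4971, -0.1359, 0.0786] wrist_force: [0.2, -0.4, -0.2] 
ee_pos: [0.4972, -0.1358, 0.0775] wrist_force: [0.1, -0.3, 1.4] 
ee_pos: [0.4972, -0.1358, 0.0765] wrist_force: [-0.3, 0.1, 3.3] 
ee_pos: [0.4972, -0.1358, 0.0755] wrist_force: [-0.1, -0.9, 4.2] 
ee_pos: [0.4972, -0.1358, 0.0755] wrist_force: [-0.8, -1.7, 4.4] 
ee_pos: [0.4972, -0.1358, 0.0754] wrist_force: [0.4, -1.0, 5.5]
```

```bash
p(){ grep -E 'ee_pos|force: \[' | tr '\n' ' '; echo; }
echo '{"dx": [0,0],"dy": [0,0],"dz": [-0.03,-0.03],"rz": [0,0],"jaw": [0,0]}' | python3 drive.py|p
echo '{"dx": [0.156,0.156,0.156,0.156,0.156],"dy": [0.0591,0.0591,0.0591,0.0591,0.0591],"dz": [0,0,0,0,0],"rz": [0,0,0,0,0],"jaw": [0,0,0,0,0]}' | python3 drive.py|p
echo '{"dx": [0,0,0,0],"dy": [0,0,0,0],"dz": [0.0255,0.0255,0.0255,0.0255],"rz": [0,0,0,0],"jaw": [0,0,0,0]}' | python3 drive.py|p
echo '{"dx": [0,0,0,0],"dy": [0,0,0,0],"dz": [0.0015,0.0015,0.0015,0.0015],"rz": [0,0,0,0],"jaw": [0,0,0,0]}' | python3 drive.py|p
echo '{"dx": [0,0,0],"dy": [0,0,0],"dz": [0.001,0.001,0.001],"rz": [0,0,0],"jaw": [0,0,0]}' | python3 drive.py|p
echo '{"dx": [0,0,0],"dy": [0,0,0],"dz": [0.001,0.001,0.001],"rz": [0,0,0],"jaw": [0,0,0]}' | python3 drive.py|p
echo '{"dx": [0,0,0],"dy": [0,0,0],"dz": [0.001,0.001,0.001],"rz": [0,0,0],"jaw": [0,0,0]}' | python3 drive.py|p
echo '{"dx": [0],"dy": [0],"dz": [0],"rz": [0],"jaw": [0]}' | python3 drive.py|p;echo '{"dx": [0],"dy": [0],"dz": [0],"rz": [0],"jaw": [0]}' | python3 drive.py|p
```

```text
ee_pos: [0.4981, -0.1359, 0.1087] wrist_force: [1.1, -0.7, 1.1] 
ee_pos: [0.6688, -0.1444, 0.0994] wrist_force: [0.3, 0.1, -2.1] 
ee_pos: [0.6631, -0.1445, 0.0805] wrist_force: [-0.6, -0.4, 0.6] 
ee_pos: [0.6635, -0.1447, 0.0789] wrist_force: [0.5, 0.4, 0.0] 
ee_pos: [0.6637, -0.1447, 0.0775] wrist_force: [-0.3, -0.3, 1.5] 
ee_pos: [0.6638, -0.1447, 0.0765] wrist_force: [-0.6, -0.8, 3.1] 
ee_pos: [0.6638, -0.1447, 0.0755] wrist_force: [-0.6, -0.1, 4.3] 
ee_pos: [0.6638, -0.1447, 0.0755] wrist_force: [-1.4, -0.3, 5.4] 
ee_pos: [0.6638, -0.1447, 0.0755] wrist_force: [0.3, -0.8, 5.0]
```

```bash
p(){ grep -E 'ee_pos|force: \[' | tr '\n' ' '; echo; }
echo '{"dx": [0,0],"dy": [0,0],"dz": [-0.03,-0.03],"rz": [0,0],"jaw": [0,0]}' | python3 drive.py|p
echo '{"dx": [-0.0591,-0.0591,-0.0591,-0.0591,-0.0591],"dy": [0.1044,0.1044,0.1044,0.1044,0.1044],"dz": [0,0,0,0,0],"rz": [0,0,0,0,0],"jaw": [0,0,0,0,0]}' | python3 drive.py|p
echo '{"dx": [0,0,0,0],"dy": [0,0,0,0],"dz": [0.0255,0.0255,0.0255,0.0255],"rz": [0,0,0,0],"jaw": [0,0,0,0]}' | python3 drive.py|p
echo '{"dx": [0,0,0,0],"dy": [0,0,0,0],"dz": [0.0015,0.0015,0.0015,0.0015],"rz": [0,0,0,0],"jaw": [0,0,0,0]}' | python3 drive.py|p
echo '{"dx": [0,0,0],"dy": [0,0,0],"dz": [0.001,0.001,0.001],"rz": [0,0,0],"jaw": [0,0,0]}' | python3 drive.py|p
echo '{"dx": [0,0,0],"dy": [0,0,0],"dz": [0.001,0.001,0.001],"rz": [0,0,0],"jaw": [0,0,0]}' | python3 drive.py|p
echo '{"dx": [0,0,0],"dy": [0,0,0],"dz": [0.001,0.001,0.001],"rz": [0,0,0],"jaw": [0,0,0]}' | python3 drive.py|p
echo '{"dx": [0],"dy": [0],"dz": [0],"rz": [0],"jaw": [0]}' | python3 drive.py|p;echo '{"dx": [0],"dy": [0],"dz": [0],"rz": [0],"jaw": [0]}' | python3 drive.py|p
```

```text
ee_pos: [0.6647, -0.1448, 0.1092] wrist_force: [2.1, 0.2, 2.1] 
ee_pos: [0.6383, -0.2641, 0.1045] wrist_force: [0.2, -0.1, 1.2] 
ee_pos: [0.6393, -0.2611, 0.0802] wrist_force: [-0.6, 0.1, 0.0] 
ee_pos: [0.6393, -0.262, 0.0788] wrist_force: [-0.4, 0.4, 0.1] 
ee_pos: [0.639, -0.262, 0.0772] wrist_force: [-0.5, -0.1, 0.9] 
ee_pos: [0.6391, -0.2621, 0.0764] wrist_force: [1.0, 0.7, 0.0] 
ee_pos: [0.6392, -0.2621, 0.0755] wrist_force: [0.7, -0.2, 1.3] 
ee_pos: [0.6392, -0.2621, 0.0755] wrist_force: [-0.3, -0.4, 2.7] 
ee_pos: [0.6391, -0.2621, 0.0754] wrist_force: [-0.5, -0.4, 1.9]
```

Cover b gives about 2 N where the others gave 5 N at the same depth. I'll confirm on its opposite edge before pressing hard.

```bash
p(){ grep -E 'ee_pos|force: \[' | tr '\n' ' '; echo; }
echo '{"dx": [0,0],"dy": [0,0],"dz": [-0.015,-0.015],"rz": [0,0],"jaw": [0,0]}' | python3 drive.py|p
echo '{"dx": [-0.052,-0.052,-0.052,-0.052],"dy": [0,0,0,0],"dz": [0,0,0,0],"rz": [0,0,0,0],"jaw": [0,0,0,0]}' | python3 drive.py|p
echo '{"dx": [0,0,0],"dy": [0,0,0],"dz": [0.012,0.012,0.012],"rz": [0,0,0],"jaw": [0,0,0]}' | python3 drive.py|p
echo '{"dx": [0,0,0],"dy": [0,0,0],"dz": [0.001,0.001,0.001],"rz": [0,0,0],"jaw": [0,0,0]}' | python3 drive.py|p
echo '{"dx": [0,0,0],"dy": [0,0,0],"dz": [0.001,0.001,0.001],"rz": [0,0,0],"jaw": [0,0,0]}' | python3 drive.py|p
echo '{"dx": [0,0,0],"dy": [0,0,0],"dz": [0.001,0.001,0.001],"rz": [0,0,0],"jaw": [0,0,0]}' | python3 drive.py|p
echo '{"dx": [0],"dy": [0],"dz": [0],"rz": [0],"jaw": [0]}' | python3 drive.py|p;echo '{"dx": [0],"dy": [0],"dz": [0],"rz": [0],"jaw": [0]}' | python3 drive.py|p
python3 - <<'E'
from h import *
cv2.imwrite('pics/p2.png',cv2.resize(eyes.camera("scene")[150:330,230:450],(733,600)))
E
```

```text
ee_pos: [0.6396, -0.2623, 0.0923] wrist_force: [0.1, -0.6, 0.6] 
ee_pos: [0.5892, -0.2782, 0.0904] wrist_force: [0.3, 0.0, -0.4] 
ee_pos: [0.5896, -0.2773, 0.0769] wrist_force: [-0.1, -0.2, -0.2] 
ee_pos: [0.5898, -0.2777, 0.0773] wrist_force: [-0.3, 0.5, -0.6] 
ee_pos: [0.5896, -0.2779, 0.0763] wrist_force: [-0.1, 0.1, 0.0] 
ee_pos: [0.5896, -0.278, 0.0755] wrist_force: [0.4, -0.1, 1.2] 
ee_pos: [0.5896, -0.2779, 0.0755] wrist_force: [1.1, 0.1, 1.8] 
ee_pos: [0.5896, -0.2779, 0.0755] wrist_force: [0.6, 0.4, 1.5]
```

View pics/p2.png

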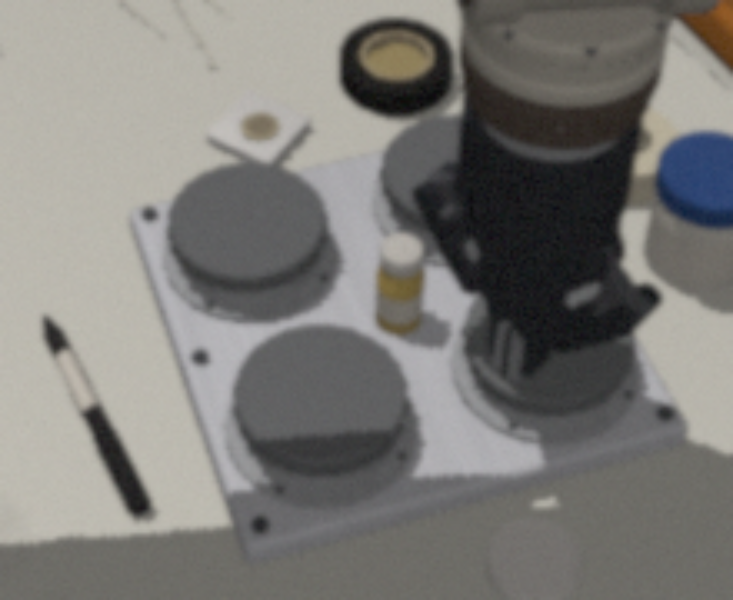

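The fingertips press on cover b's near edge at about (525,360), and the vial at (400,285) is untouched. Both sides of b yield the same way, so b is the unseated one. Now I'll go to its centre and press down.

```bash
p(){ grep -E 'ee_pos|force: \[' | tr '\n' ' '; echo; }
echo '{"dx": [0,0],"dy": [0,0],"dz": [-0.012,-0.012],"rz": [0,0],"jaw": [0,0]}' | python3 drive.py|p
echo '{"dx": [0.026,0.026,0.026],"dy": [0,0,0],"dz": [0,0,0],"rz": [0,0,0],"jaw": [0,0,0]}' | python3 drive.py|p
echo '{"dx": [0,0,0],"dy": [0,0,0],"dz": [0.012,0.012,0.012],"rz": [0,0,0],"jaw": [0,0,0]}' | python3 drive.py|p
echo '{"dx": [0,0,0],"dy": [0,0,0],"dz": [0.002,0.002,0.002],"rz": [0,0,0],"jaw": [0,0,0]}' | python3 drive.py|p
echo '{"dx": [0,0,0],"dy": [0,0,0],"dz": [0.002,0.002,0.002],"rz": [0,0,0],"jaw": [0,0,0]}' | python3 drive.py|p
echo '{"dx": [0,0,0],"dy": [0,0,0],"dz": [0.002,0.002,0.002],"rz": [0,0,0],"jaw": [0,0,0]}' | python3 drive.py|p
echo '{"dx": [0,0,0],"dy": [0,0,0],"dz": [0.0005,0.0005,0.0005],"rz": [0,0,0],"jaw": [0,0,0]}' | python3 drive.py|p
```

```text
ee_pos: [0.5901, -0.2782, 0.0896] wrist_force: [1.3, -0.3, 0.9] 
ee_pos: [0.615, -0.2696, 0.0873] wrist_force: [-0.2, -0.4, -1.1] 
ee_pos: [0.6141, -0.2702, 0.0752] wrist_force: [1.5, 0.7, 5.8] 
ee_pos: [0.6141, -0.2702, 0.0741] wrist_force: [1.2, 0.3, 6.7] 
ee_pos: [0.6142, -0.2703, 0.0725] wrist_force: [-1.1, 2.1, 8.2] 
ee_pos: [0.6142, -0.2703, 0.0709] wrist_force: [-1.8, 1.4, 10.5] 
ee_pos: [0.6142, -0.2703, 0.0706] wrist_force: [-1.6, 1.3, 12.2]
```

```bash
p(){ grep -E 'ee_pos|force: \[' | tr '\n' ' '; echo; }
echo '{"dx": [0,0,0],"dy": [0,0,0],"dz": [0.001,0.001,0.001],"rz": [0,0,0],"jaw": [0,0,0]}' | python3 drive.py|p
echo '{"dx": [0,0,0],"dy": [0,0,0],"dz": [0.001,0.001,0.001],"rz": [0,0,0],"jaw": [0,0,0]}' | python3 drive.py|p
echo '{"dx": [0,0,0],"dy": [0,0,0],"dz": [0.001,0.001,0.001],"rz": [0,0,0],"jaw": [0,0,0]}' | python3 drive.py|p
echo '{"dx": [0,0,0],"dy": [0,0,0],"dz": [0,0,0],"rz": [0,0,0],"jaw": [0,0,0]}' | python3 drive.py|p
```

```text
ee_pos: [0.6143, -0.2703, 0.0697] wrist_force: [-3.0, 2.5, 12.4] 
ee_pos: [0.6143, -0.2703, 0.0688] wrist_force: [-1.9, 1.0, 12.1] 
ee_pos: [0.6143, -0.2703, 0.0679] wrist_force: [-1.3, 0.3, 12.7] 
ee_pos: [0.6143, -0.2703, 0.0678] wrist_force: [-1.9, 2.4, 12.3]
```

```bash
p(){ grep -E 'ee_pos|force: \[' | tr '\n' ' '; echo; }
echo '{"dx": [0,0,0],"dy": [0,0,0],"dz": [0.001,0.001,0.001],"rz": [0,0,0],"jaw": [0,0,0]}' | python3 drive.py|p
echo '{"dx": [0,0,0],"dy": [0,0,0],"dz": [0.001,0.001,0.001],"rz": [0,0,0],"jaw": [0,0,0]}' | python3 drive.py|p
echo '{"dx": [0,0,0],"dy": [0,0,0],"dz": [0.001,0.001,0.001],"rz": [0,0,0],"jaw": [0,0,0]}' | python3 drive.py|p
```

```text
ee_pos: [0.6143, -0.2703, 0.0669] wrist_force: [-1.6, 2.4, 13.3] 
ee_pos: [0.6143, -0.2703, 0.066] wrist_force: [-1.6, 2.3, 14.3] 
ee_pos: [0.6144, -0.2704, 0.0653] wrist_force: [-3.5, 2.6, 15.7]
```

```bash
p(){ grep -E 'ee_pos|force: \[' | tr '\n' ' '; echo; }
echo '{"dx": [0,0,0],"dy": [0,0,0],"dz": [0.001,0.001,0.001],"rz": [0,0,0],"jaw": [0,0,0]}' | python3 drive.py|p
echo '{"dx": [0,0,0],"dy": [0,0,0],"dz": [0.0005,0.0005,0.0005],"rz": [0,0,0],"jaw": [0,0,0]}' | python3 drive.py|p
echo '{"dx": [0,0,0,0,0],"dy": [0,0,0,0,0],"dz": [0,0,0,0,0],"rz": [0,0,0,0,0],"jaw": [0,0,0,0,0]}' | python3 drive.py|p
```

```text
ee_pos: [0.6144, -0.2704, 0.0652] wrist_force: [-4.4, 2.9, 21.0] 
ee_pos: [0.6145, -0.2704, 0.0651] wrist_force: [-6.0, 3.9, 22.8] 
ee_pos: [0.6145, -0.2704, 0.0651] wrist_force: [-6.2, 3.6, 23.2]
```

It has bottomed out hard at 23 N. I'll release and press its edge again, expecting the top at about 49.5 mm.

```bash
p(){ grep -E 'ee_pos|force: \[' | tr '\n' ' '; echo; }
echo '{"dx": [0,0,0,0,0],"dy": [0,0,0,0,0],"dz": [0,0,0,0,0],"rz": [0,0,0,0,0],"jaw": [0,0,0,0,0]}' | python3 drive.py|p
echo '{"dx": [0,0,0,0,0],"dy": [0,0,0,0,0],"dz": [-0.004,-0.008,-0.012,-0.03,-0.03],"rz": [0,0,0,0,0],"jaw": [0,0,0,0,0]}' | python3 drive.py|p
echo '{"dx": [0.026,0.026,0.026],"dy": [0,0,0],"dz": [0,0,0],"rz": [0,0,0],"jaw": [0,0,0]}' | python3 drive.py|p
echo '{"dx": [0,0,0],"dy": [0,0,0],"dz": [0.017,0.017,0.017],"rz": [0,0,0],"jaw": [0,0,0]}' | python3 drive.py|p
echo '{"dx": [0,0,0],"dy": [0,0,0],"dz": [0.001,0.001,0.001],"rz": [0,0,0],"jaw": [0,0,0]}' | python3 drive.py|p
echo '{"dx": [0,0,0],"dy": [0,0,0],"dz": [0.0015,0.0015,0.0015],"rz": [0,0,0],"jaw": [0,0,0]}' | python3 drive.py|p
echo '{"dx": [0,0,0],"dy": [0,0,0],"dz": [0.0015,0.0015,0.0015],"rz": [0,0,0],"jaw": [0,0,0]}' | python3 drive.py|p
```

```text
ee_pos: [0.6144, -0.2704, 0.0651] wrist_force: [-6.2, 3.8, 22.7] 
ee_pos: [0.6146, -0.2705, 0.0939] wrist_force: [0.8, -0.2, 0.1] 
ee_pos: [0.6391, -0.2617, 0.0899] wrist_force: [-0.7, -0.1, -0.5] 
ee_pos: [0.6383, -0.2622, 0.0737] wrist_force: [0.0, 1.3, 1.6] 
ee_pos: [0.6388, -0.2622, 0.0737] wrist_force: [-1.2, -0.4, 1.8] 
ee_pos: [0.6391, -0.2622, 0.0722] wrist_force: [-2.5, -0.3, 4.8] 
ee_pos: [0.6392, -0.2622, 0.0708] wrist_force: [-3.0, 0.3, 6.9]
```

The edge is now stiff (3.5 mm at 6.9 N), so it is seated and 3.5 mm lower. I'll retreat and check.

```bash
p(){ grep -E 'ee_pos|force: \[' | tr '\n' ' '; echo; }
echo '{"dx": [0,0,0,0,0],"dy": [0,0,0,0,0],"dz": [-0.004,-0.04,-0.08,-0.12,-0.15],"rz": [0,0,0,0,0],"jaw": [0,0,0,0,0]}' | python3 drive.py|p
echo '{"dx": [-0.2,-0.2,-0.2,-0.2,-0.2],"dy": [0.05,0.05,0.05,0.05,0.05],"dz": [-0.02,-0.02,-0.02,-0.02,-0.02],"rz": [0,0,0,0,0],"jaw": [0,0,0,0,0]}' | python3 drive.py|p
echo '{"dx": [-0.1,-0.1,-0.1,-0.1,-0.1],"dy": [0.05,0.05,0.05,0.05,0.05],"dz": [0,0,0,0,0],"rz": [0,0,0,0,0],"jaw": [0,0,0,0,0]}' | python3 drive.py|p
python3 - <<'E'
from h import *
cv2.imwrite('pics/p3.png',np.hstack([cv2.resize(eyes.camera("top")[90:290,280:460],(360,400)),cv2.resize(eyes.camera("scene")[140:340,230:450],(440,400))]))
E
```

```text
ee_pos: [0.6392, -0.2619, 0.2237] wrist_force: [0.7, -0.0, 0.8] 
ee_pos: [0.4621, -0.371, 0.2403] wrist_force: [-0.4, -0.9, -0.0] 
ee_pos: [0.3826, -0.4495, 0.2401] wrist_force: [0.6, 0.5, 0.3]
```

View pics/p3.png

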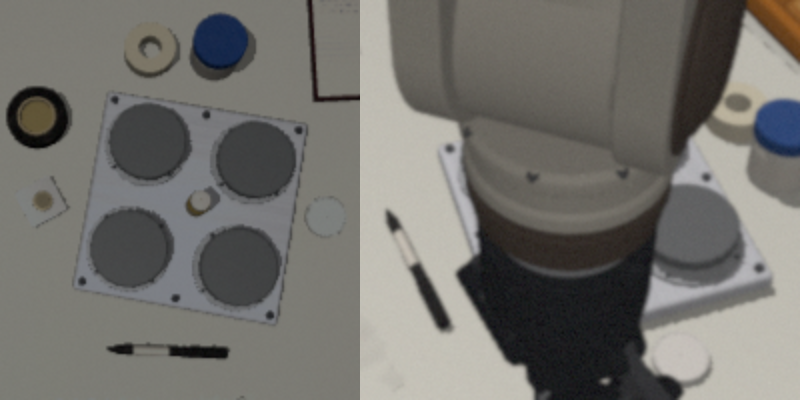

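The top view shows all four covers in place, with b at about (257,160) lying level. The vial at (200,203) and the other bystanders have not moved, and the hand is clear. Handing in.

```bash
python3 -c "
from workcell import bot, eyes, workorder
print(bot.get_obs()['time'],workorder.job_done())"
```

```text
the job is handed in; nothing more can be done
19.85 None
```

Cover b (far right) was the unseated one; I pressed it down until it seated, its edge no longer gives under a light press, and I handed the job in at 19.85 s with the hand clear (no verdict was shown).

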